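# Set out the die kit beside the block

### The arm

A 7-joint arm with a two-finger parallel gripper is mounted at the origin on the work surface. World frame = base frame: x ahead of the robot, y to its left, z up, the work surface at z = 0. Lengths are in m, angles in rad, forces in N, time in s.
With the tool pointing down it reaches from about 0.425 to 0.875 m from the base axis. Payload 4.7 kg.
Tool frame: the origin (TCP) lies at the very end of the fingers, on their centre line; the grasp point (between the pads) lies bot.hold_point_z behind it (bot.hold_point_z is the distance from the TCP to the grasp point, in m); z points along the fingers, y is the line along which they close (so a half turn about z gives the same grasp; the last joint's range is limited). The gripper opens to 85 mm and grips with 20 to 120 N. Pads are 22 mm wide; open, the fingers measure 114 mm over their backs; the gripper's body (76 mm by 85 mm) begins 54 mm behind the grasp point. The pads swing forward as they close: fully open they stand 13 mm farther back than shut.
Start: joints at [1.225, 0.321, -0.07, 1.45, 0.023, 1.371, -0.057], TCP at [0.229, -0.608, 0.231] pointing down, gripper open.
Joint ranges: [-2.86, 2.86], [-0.3, 2.09], [-1.38, 1.24], [0.06, 2.45], [-1.56, 4.7], [0.09, 2.05], [-2.69, 2.69]. Speed limits (rad/s): [2.57, 2.57, 3.14, 3.14, 3.14, 3.14, 3.14].

### API

Orientations are given as a unit quaternion [w, x, y, z].
In Python, from rig import monitor, imaging, workorder, trace, place_of, bot gives the robot as it stands.
- The arm moves only by the tool jog_arm, never from a script. Its argument "targets" is a list of rows, each a list of 6 numbers: the shift along the tool's x, y, z normalised to -1 to 1, where 1 is 0.2 m, then the turn, a rotation vector about the tool's x, y, z normalised to -1 to 1, where 1 is 60 degrees. In form: [[tx, ty, tz, rx, ry, rz], ...]. A call has exactly 10 rows; each row is the pose to reach, as a shift and turn from the pose commanded when the call began, along the tool's axes at that moment; what a row does not reach only later rows make up. A row lasts 1/10 s, in which the tool goes at most 50 mm and 8.59 degrees, less where a joint would pass 70% of its speed; a pose out of reach is approached as far as the arm can. A call with a number of a shift or a turn outside -1 to 1 is refused whole. A call with a gripper value outside its range is refused whole. "claw" is the opening, from -1 (shut) to 1 (fully open), set as the call begins (left out, the last holds). The fingers move at their own pace and stop on an object; "grip_force" is the grip in N (left out, the last holds). Time passes only in rows, so rows that repeat a pose let the fingers close, or fill a call up. It gives the time, the measured TCP pose, the force, the opening and the grip force at its end, in the units of the state.
- monitor.read_state(): the state, without advancing time (a new reading comes with each control period).
- imaging.capture(name): name is "scene" or "top" or "wrist"; returns a dict with "pixels" (420x560x3 uint8, red, green, blue), "K" (3x3 intrinsics, pixels), "origin" and "rotation" of the camera in the world; the wrist camera has in their place "T_tool_cam" (4x4, takes a point from camera to tool coordinates, whose origin is the TCP and whose axes are the flange's). Camera axes: x right, y down, z forward; pixel columns grow to the right and rows downward; lengths in m; the calibration is good to about 2 mm. A picture is of the moment at which its call begins: read the wrist's pose just before it. There is no depth.
- workorder.job_done(): hands the job in; it is judged then, once.
Trained networks look in the newest picture that a camera, given by its name, has taken for a name from the list of things; names that differ only in an ending like _2 or _b are one class to them, and where a whole thing is asked for, a point or a joint stands for the part that bears it (a point fixed in the world has none). Each returns a list of dicts, best first, with "p" (0 to 1); they miss things now and then, are a little off and sometimes report something else, mostly with a low value. They report only what shows in the picture. A call takes as long as a camera call. They do not tell look-alikes from the thing itself.
- trace(label, camera): "mask" (420x560 bool, what is visible of it).
- place_of(label, camera): "at" ([x, y, z] in m, in world coordinates, good to about 4 mm: a listed point, or the origin of a listed thing).
The state is a dict: "time_s": time; "joint_positions": joint angles; "dq": joint speeds; "joint_efforts": joint torques, N m; "tcp_pos": TCP position; "orientation": TCP orientation; "wrist_force": force on the tool from outside, world axes, zero at the start; "torque": the same for the moment, N m; "width": finger opening in m; "finger_force": force on a finger pad.
Only numpy, scipy, OpenCV 4.12 (cv2) and the standard library are available. Lean on these libraries where they do the work, as an engineer would, in place of code of your own. Each camera call takes 0.05 s, during which the arm holds its last target. There are 200 camera calls.

### The job

Set out the die kit for inspection. On the grey granite plate, stand the brass bush on the white ring in the middle, the orange spring to its left and the blue spring to its right (left and right as the robot sees them), all three upright in one row on the plate's white centre line with a gap of about 20 mm either side of the bush, and lay the aluminium collar flat and centred on top of the orange spring. Drop the steel punch fully home in the pocket of the dark die block, its red-marked flat side to the pocket's red-marked flat side, and leave everything released and standing still.

Things in the scene. Friction and masses are not known exactly. Their poses are not given: they have to be found in the camera images.
- plate: Fixed grey granite plate, 100 (its x) by 190 (its y) by 12 mm high. Origin: centre of its underside; top at 12 mm. A white line runs along its y axis through the middle; a thin white ring, 42 mm diameter, marks the centre. Its +y end is the left end as the robot sees it (yaw within 0.25 rad).
- block: Fixed dark steel die block, 110 (x) by 80 (y) by 28 mm high. Origin: centre of its underside, under the pocket. Pocket: keyed, blind, open upward, brass-coloured floor, 35 by 35 mm; its -x end (robot side, red bar on top beside it) is flat with square corners, its +x end has both corners cut at 45 deg, 17.5 mm from the centre. Yaw within 0.25 rad.
- pocket (a point): Centre of the pocket's floor in the die block: 10 mm above the block's underside, 18 mm below its top. Axes as the block's.
- orange_spring: Loose orange die spring standing upright, 32 mm diameter, 50 mm tall, about 90 g, stiff enough to be handled as a solid cylinder. Origin at the centre of its underside, z up.
- blue_spring: Loose blue die spring standing upright, 32 mm diameter, 50 mm tall, about 90 g, stiff enough to be handled as a solid cylinder. Origin at the centre of its underside, z up.
- bush: Loose brass guide bush standing upright: a tube of 32 mm outer and 20 mm inner diameter, 36 mm tall, about 100 g. Origin at the centre of its underside, z up.
- collar: Loose pale, whitish aluminium collar lying flat: a ring of 40 mm outer and 18 mm inner diameter, 14 mm thick, about 40 g. Origin at the centre of its underside, z up.
- punch: Loose bright steel punch, upright, 50 mm tall, 150 g. Shank (0 to 22 mm up) 30 by 30 mm: -x side flat with square corners, marked red; +x side a half round. Above it, to 50 mm, a centred square grip 20 by 20 mm, sides along its x and y. Origin: centre of underside. Enters the pocket only with its x along the block's x, 2.5 mm play each side; home, its shank stands 4 mm proud.
There are look-alikes about, which are no part of the job. Of the things that look like the blue_spring, the middle-sized one is meant.

How it is judged:
At the end, for the whole second after the job is handed in: Upright, at rest: bush within 13 mm of plate centre; springs within 13 mm of its line, 40-66 mm from bush (centres), orange +y, blue -y; collar flat on orange spring within 10 mm; punch in pocket, within 6 mm of its centre, under 4 mm above its floor, x axes within 0.3 rad (x of bush in the frame of plate between -0.013 and 0.013 m and z of bush in the frame of plate between 0.008 and 0.016 m and x of orange_spring in the frame of plate between -0.013 and 0.013 m and z of orange_spring in the frame of plate between 0.008 and 0.016 m and x of blue_spring in the frame of plate between -0.013 and 0.013 m and z of blue_spring in the frame of plate between 0.008 and 0.016 m and horizontal distance between bush and plate below 0.013 m and y of orange_spring in the frame of plate above 0.02 m and horizontal distance between orange_spring and bush between 0.04 and 0.066 m and y of blue_spring in the frame of plate below -0.02 m and horizontal distance between blue_spring and bush between 0.04 and 0.066 m and horizontal distance between collar and orange_spring below 0.01 m and z of collar in the frame of plate between 0.058 and 0.066 m and horizontal distance between punch and pocket below 0.006 m and z of punch in the frame of pocket below 0.004 m and angle between the x axis of punch and the x axis of block, either way round below 0.3 rad and angle between each of orange_spring, blue_spring, bush, collar, punch's own z axis and vertical below 0.12 rad and linear speed of each of orange_spring, blue_spring, bush, collar, punch below 0.02 m/s); the robot touches nothing.
It also fails if it takes over 122 s, if anything falls off the work surface, if the arm or the gripper's body presses on something with over 40 N, if the wrist force passes 120 N, or if a joint passes its speed limit or range.

## Working session

There is one attempt and no reset: what is moved stays moved. The work goes in short steps, Python scripts to look and compute and a tool call to move; the robot and the scene stay as the last step left them, time stands still between calls to the robot, and variables do not carry over. Pictures are saved under pics/ and viewed, at most 14 in all, crops included, and the job is handed in when it is done.

Besides the shell and the picture viewer there is one more tool, called in YAML: its name, and indented under it one key for each argument. jog_arm: Moves the arm, as the interface text tells. Scaled input: -1 to 1 covers 0.2 m each way for a shift and 60 degrees each way for a turn. Its arguments: {"type":"object","properties":{"targets":{"type":"array"},"claw":{"type":"number"},"grip_force":{"type":"number"}},"required":["targets"]}

```bash
ls; mkdir -p pics
python3 - <<'E'
from rig import monitor, imaging, place_of, bot
import cv2, numpy as np
s=monitor.read_state(); print({k:np.round(v,3) for k,v in s.items()}, bot.hold_point_z)
for c in ("scene","top"):
    d=imaging.capture(c); cv2.imwrite(f"pics/{c}0.png",d["pixels"][:,:,::-1])
    print(c,np.round(d["K"],1).tolist(),np.round(d["origin"],3),np.round(d["rotation"],3).tolist())
    for n in "plate block pocket orange_spring blue_spring bush collar punch".split():
        print(n,[(np.round(r["at"],3).tolist(),round(r["p"],2)) for r in place_of(n,c)])
E
```

```text
pics
{'time_s': np.float64(0.0), 'joint_positions': array([ 1.225,  0.322, -0.07 ,  1.452,  0.023,  1.371, -0.057]), 'dq': array([-0.   ,  0.001,  0.001,  0.   , -0.001,  0.001,  0.001]), 'joint_efforts': array([ 1.0000e-03, -4.9357e+01, -3.8200e-01, -3.1433e+01,  1.3000e-02,
        1.2000e-02, -0.0000e+00]), 'tcp_pos': array([ 0.229, -0.608,  0.23 ]), 'orientation': array([-0.001,  0.984,  0.179, -0.   ]), 'wrist_force': array([-0.477, -1.022, -0.03 ]), 'torque': array([-0.022, -0.004,  0.012]), 'finger_force': np.float64(0.0), 'width': np.float64(0.085)} 0.0187
scene [[470.6, 0.0, 267.4], [0.0, 470.6, 206.8], [0.0, 0.0, 1.0]] [1.153 0.183 0.564] [-0.246, 0.526, 0.741, -0.337]
plate [([0.652, 0.265, -0.002], 0.18)]
block [([0.459, -0.218, 0.004], 0.57)]
pocket [([0.461, -0.217, 0.008], 0.9)]
orange_spring [([0.649, 0.264, -0.001], 0.57)]
blue_spring [([0.667, 0.187, 0.0], 0.89), ([0.654, 0.118, 0.002], 0.7), ([0.598, 0.197, -0.002], 0.7)]
bush [([0.641, 0.007, -0.0], 0.91)]
collar [([0.654, -0.256, 0.005], 0.54), ([0.462, -0.216, 0.01], 0.41)]
punch [([0.648, -0.126, 0.001], 0.64)]
top [[384.1, 0.0, 273.8], [0.0, 384.1, 211.9], [0.0, 0.0, 1.0]] [ 0.458 -0.02   0.825] [-0.051, 0.709, -0.703, 0.034]
plate [([0.476, 0.179, 0.0], 0.88)]
block [([0.459, -0.215, 0.004], 0.93)]
pocket [([0.456, -0.219, 0.012], 0.63)]
orange_spring [([0.65, 0.266, 0.004], 0.68)]
blue_spring [([0.651, 0.116, 0.0], 0.65), ([0.595, 0.194, 0.002], 0.55), ([0.665, 0.192, 0.003], 0.46)]
bush [([0.642, 0.007, -0.001], 0.64)]
collar [([0.655, -0.258, -0.001], 0.56)]
punch [([0.657, -0.118, -0.001], 0.79)]
```

View pics/scene0.png

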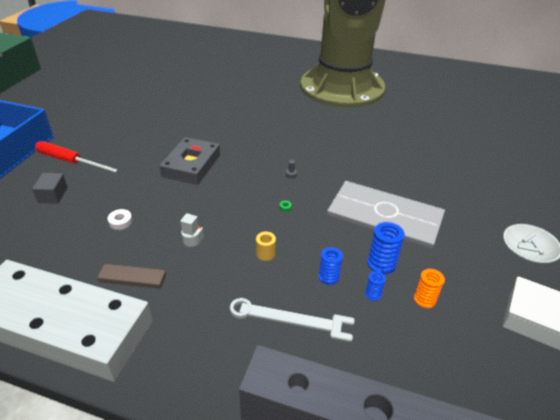

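View pics/top0.png

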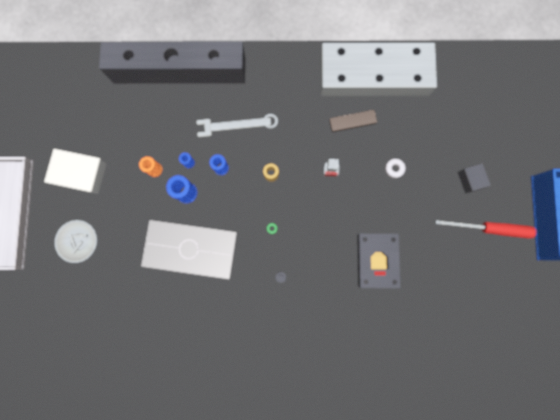

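The scene picture shows three blue springs: large at (385,247), middle at (331,265) and small at (375,285). The orange spring is at (429,288), the bush at (266,246), the punch at (191,230), the collar at (120,219), the block at (190,160) and the plate at (387,212). The green ring at (286,205) and grey pin at (291,168) are distractors. In the top view the same blues are at (180,188) large, (219,164) middle and (186,159) small.

I choose the middle one, at about (0.652, 0.117), and check it in a crop while refining the measurements.

```bash
cat > h.py <<'E'
from rig import monitor, imaging, place_of, trace, bot
import cv2, numpy as np
from scipy.spatial.transform import Rotation as R
def cap(c):
    s=monitor.read_state(); d=imaging.capture(c)
    if c=="wrist":
        T=np.eye(4); T[:3,:3]=R.from_quat(s["orientation"],scalar_first=True).as_matrix(); T[:3,3]=s["tcp_pos"]
        T=T@d["T_tool_cam"]; d["origin"]=T[:3,3]; d["rotation"]=T[:3,:3]
    return d
def pix2w(d,px,z):
    px=np.atleast_2d(px).astype(float); r=np.c_[px,np.ones(len(px))]@np.linalg.inv(d["K"]).T@np.array(d["rotation"]).T
    o=np.array(d["origin"]); return (o+r*((z-o[2])/r[:,2])[:,None])[:,:2]
def rect(d,mask,z):
    c=max(cv2.findContours(mask.astype(np.uint8),0,1)[0],key=cv2.contourArea)[:,0]
    w=pix2w(d,c,z).astype(np.float32); (x,y),(a,b),t=cv2.minAreaRect(w*1000); return [round(float(v),1) for v in (x,y,a,b,t)]
def st():
    s=monitor.read_state(); q=R.from_quat(s["orientation"],scalar_first=True).as_matrix()
    print("t",round(float(s["time_s"]),2),"tcp",np.round(s["tcp_pos"],4),"psi",round(float(np.degrees(np.arctan2(q[1,0],q[0,0]))),2),"zaxis",np.round(q[:,2],3),"w",round(float(s["width"]),4))
E
python3 - <<'E'
from h import *
for c in ("top","scene"):
    d=cap(c)
    for n,z in (("plate",.012),("block",.028)):
        for m in trace(n,c)[:1]: print(c,n,round(m["p"],2),rect(d,m["mask"],z),int(m["mask"].sum()))
    if c=="scene":
        cv2.imwrite("pics/crop1.png",cv2.resize(d["pixels"][205:320,300:460,::-1],None,fx=4,fy=4,interpolation=2))
    for n,z in (("blue_spring",.05),("orange_spring",.05),("bush",.036)):
        for m in trace(n,c): ys,xs=np.nonzero(m["mask"]); print(c,n,round(m["p"],2),int(xs.mean()),int(ys.mean()),len(xs))
E
```

```text
Traceback (most recent call last):
  File "h.py", line 15, in rect
    w=pix2w(d,c,z).astype(np.float32); (x,y),(a,b),t=cv2.minAreaRect(w*1000); return [round(float(v),1) for v in (x,y,a,b,t)]
      ~~~~~^^^^^^^
  File "h.py", line 11, in pix2w
    px=np.atleast_2d(px).astype(float); r=np.c_[px,np.ones(len(px))]@np.linalg.inv(d["K"]).T@np.array(d["rotation"]).T
                                          ~~~~~~~~~~~~~~~~~~~~~~~~~~~~~~~~~~~~~~~~~~~~~~~~~~^~~~~~~~~~~~~~~~~~~~~~~~~~
ValueError: matmul: Input operand 1 has a mismatch in its core dimension 0, with gufunc signature (n?,k),(k,m?)->(n?,m?) (size 4 is different from 3)
```

jog_arm:
  targets:
    - [0,0,0,0,0,-0.143]
    - [0,0,0,0,0,-0.286]
    - [0,0,0,0,0,-0.429]
    - [0,0,0,0,0,-0.572]
    - [0,0,0,0,0,-0.715]
    - [0,0,0,0,0,-0.858]
    - [0,0,0,0,0,-1]
    - [0,0,0,0,0,-1]
    - [0,0,0,0,0,-1]
    - [0,0,0,0,0,-1]
  claw: 1
  grip_force: 40

```text
time_s: 2.0
tcp_pos: [0.2288, -0.6084, 0.2314]
orientation: [0.0, 0.763, 0.646, -0.0]
wrist_force: [-0.2, 0.2, 0.1]
width: 0.0855
finger_force: 0.0
```

```bash
sed -i 's|    return d$|    else: d["rotation"]=R.from_quat(d["rotation"],scalar_first=True).as_matrix()\n    return d|' h.py
python3 - <<'E'
from h import *
st()
for c in ("top","scene"):
    d=cap(c); print(np.round(d["rotation"],2).tolist())
    for n,z in (("plate",.012),("block",.028)):
        for m in trace(n,c)[:1]: print(c,n,round(m["p"],2),rect(d,m["mask"],z),int(m["mask"].sum()))
    if c=="scene":
        cv2.imwrite("pics/crop1.png",cv2.resize(d["pixels"][205:320,300:460,::-1],None,fx=4,fy=4,interpolation=2))
    for n,z in (("blue_spring",.05),("orange_spring",.05),("bush",.036),("collar",.014)):
        for m in trace(n,c): ys,xs=np.nonzero(m["mask"]); print(c,n,round(m["p"],2),int(xs.mean()),int(ys.mean()),len(xs), rect(d,m["mask"],z))
E
```

```text
t 2.0 tcp [ 0.2288 -0.6084  0.2314] psi 80.47 zaxis [-0. -0. -1.] w 0.0855
[[0.01, -0.99, 0.12], [-1.0, -0.01, 0.02], [-0.02, -0.12, -0.99]]
top plate 0.84 [477.0, 179.7, 193.5, 102.7, 82.4] 4249
top blue_spring 0.88 180 188 613 [598.7, 190.7, 67.9, 45.4, 50.9]
top blue_spring 0.61 218 163 280 [651.5, 113.6, 43.7, 32.3, 45.4]
top blue_spring 0.54 185 159 158 [659.8, 181.6, 33.5, 22.0, 45.7]
top orange_spring 0.72 149 166 303 [646.2, 256.9, 50.0, 31.0, 57.0]
top bush 0.7 270 171 204 [637.7, 6.7, 34.2, 31.5, 0.3]
top collar 0.61 394 167 236 [653.0, -258.6, 37.6, 40.3, 43.6]
[[-0.32, 0.61, -0.72], [0.95, 0.22, -0.24], [0.01, -0.76, -0.65]]
scene plate 0.56 [482.9, 182.0, 191.0, 116.1, 83.2] 4097
scene block 0.64 [475.8, -205.5, 145.2, 95.5, 1.7] 1869
scene blue_spring 0.83 385 246 1390 [609.7, 193.0, 46.4, 112.2, 87.2]
scene blue_spring 0.79 330 264 725 [676.8, 123.4, 76.1, 31.9, 9.9]
scene blue_spring 0.7 375 285 455 [694.4, 191.7, 23.9, 54.2, 87.2]
scene orange_spring 0.76 428 287 847 [673.0, 263.1, 32.3, 75.8, 80.5]
scene bush 0.72 330 266 752 [665.8, 121.9, 75.0, 33.8, 7.6]
scene bush 0.71 265 245 481 [658.1, 15.5, 59.6, 30.4, 19.5]
scene collar 0.8 119 218 381 [661.1, -251.7, 51.7, 38.9, 33.3]
```

View pics/crop1.png

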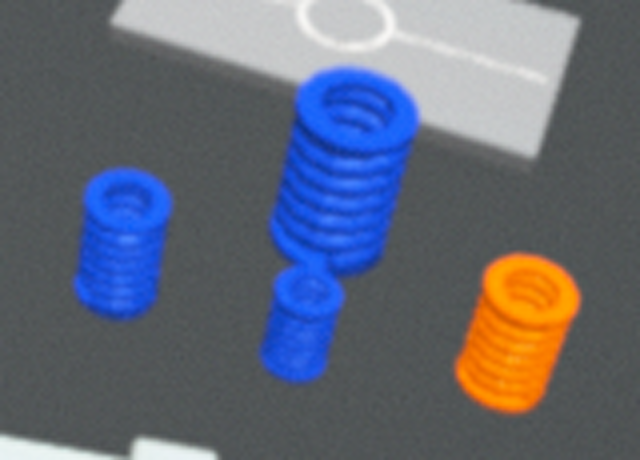

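The crop shows the left blue spring, at scene (331,265), is the middle-sized one and matches the orange in size, so that is the target. Plate centre is (0.477, 0.179) with yaw about -7.6°. Next I travel to the punch.

jog_arm:
  targets:
    - [0.12,0.075,0,0,0,-0.16]
    - [0.24,0.15,0,0,0,-0.16]
    - [0.36,0.225,0,0,0,-0.16]
    - [0.48,0.3,0,0,0,-0.16]
    - [0.6,0.375,0,0,0,-0.16]
    - [0.72,0.45,0,0,0,-0.16]
    - [0.84,0.525,0,0,0,-0.16]
    - [0.96,0.6,0,0,0,-0.16]
    - [0.96,0.6,0,0,0,-0.16]
    - [0.96,0.6,0,0,0,-0.16]

```text
time_s: 3.7
tcp_pos: [0.3788, -0.4383, 0.2315]
orientation: [0.0, 0.705, 0.709, -0.0]
wrist_force: [0.9, -1.1, -0.5]
width: 0.0855
finger_force: 0.0
```

jog_arm:
  targets:
    - [0.1,0.085,0,0,0,0]
    - [0.2,0.17,0,0,0,0]
    - [0.3,0.255,0,0,0,0]
    - [0.4,0.34,0,0,0,0]
    - [0.5,0.425,0,0,0,0]
    - [0.6,0.51,0,0,0,0]
    - [0.7,0.595,0,0,0,0]
    - [0.79,0.68,0,0,0,0]
    - [0.79,0.68,0,0,0,0]
    - [0.79,0.68,0,0,0,0]

```text
time_s: 4.7
tcp_pos: [0.5133, -0.2814, 0.2311]
orientation: [-0.0, 0.706, 0.708, -0.001]
wrist_force: [-0.4, -0.1, -0.1]
width: 0.0854
finger_force: 0.0
```

jog_arm:
  targets:
    - [0.1,0.085,0,0,0,0]
    - [0.2,0.17,0,0,0,0]
    - [0.3,0.255,0,0,0,0]
    - [0.4,0.34,0,0,0,0]
    - [0.5,0.425,0,0,0,0]
    - [0.6,0.51,0,0,0,0]
    - [0.7,0.595,0,0,0,0]
    - [0.79,0.68,0,0,0,0]
    - [0.79,0.68,0,0,0,0]
    - [0.79,0.68,0,0,0,0]

```text
time_s: 5.7
tcp_pos: [0.6488, -0.1237, 0.2308]
orientation: [-0.0, 0.706, 0.708, -0.001]
wrist_force: [-1.2, -0.8, 0.2]
width: 0.0853
finger_force: 0.0
```

Run:
```python
from h import *
st()
d=cap("wrist"); print(np.round(d["origin"],3),np.round(d["rotation"],2).tolist(),np.round(d["K"][0],0))
cv2.imwrite("pics/w1.png",d["pixels"][:,:,::-1])
for n in ("punch","bush"):
    for r in place_of(n,"wrist"): print(n,np.round(r["at"],4),round(r["p"],2))
for m in trace("punch","wrist")[:2]: ys,xs=np.nonzero(m["mask"]); print(round(m["p"],2),int(xs.mean()),int(ys.mean()),len(xs))
```

```text
t 5.7 tcp [ 0.6488 -0.1237  0.2308] psi 90.1 zaxis [-0.001 -0.001 -1.   ] w 0.0853
[ 0.648 -0.047  0.374] [[1.0, 0.0, -0.0], [0.0, -0.95, -0.3], [-0.0, 0.3, -0.95]] [340.   0. 279.]
punch [ 0.6543 -0.1218  0.0043] 0.93
bush [ 0.6424  0.0063 -0.0042] 0.61
0.97 282 174 821
```

View pics/w1.png

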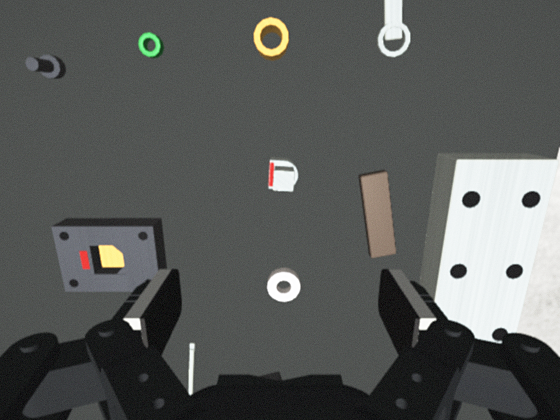

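The wrist view shows the punch at (283,176) with its red side towards -x (image left), the block's pocket at (107,258) with the red bar at (85,260), the collar at (283,285) and the bush at (271,37). I measure yaws next.

Run:
```python
from h import *
d=cap("wrist"); p=d["pixels"]
a=cv2.resize(p[150:202,250:315,::-1],(585,468),interpolation=2); 
b=cv2.resize(p[210:300,45:170,::-1],(800,576),interpolation=2)
cv2.imwrite("pics/w2a.png",a); cv2.imwrite("pics/w2b.png",b)
h=cv2.cvtColor(p,cv2.COLOR_RGB2HSV)
red=((h[...,0]<8)|(h[...,0]>172))&(h[...,1]>140)&(h[...,2]>70)
n,l,s,c=cv2.connectedComponentsWithStats(red.astype(np.uint8))
for i in range(1,n):
    if s[i,4]>25:
        for z in (.022,.028,.011): print("red",c[i].round(1),s[i].tolist(),z,rect(d,l==i,z))
yel=(h[...,0]>15)&(h[...,0]<32)&(h[...,1]>120)&(h[...,2]>120); yel[:200]=0
print("floor",rect(d,yel,.010),yel.sum())
for m in trace("block","wrist")[:1]: print("block",m["p"],rect(d,m["mask"],.028))
for r in place_of("pocket","wrist")+place_of("block","wrist")+place_of("collar","wrist"): print(np.round(r["at"],4),round(r["p"],2))
```

```text
red [271.1 173.6] [269, 163, 5, 23, 69] 0.022 [638.1, -119.8, 23.6, 3.4, 86.6]
red [271.1 173.6] [269, 163, 5, 23, 69] 0.028 [638.3, -118.6, 23.2, 3.3, 86.6]
red [271.1 173.6] [269, 163, 5, 23, 69] 0.011 [637.8, -122.1, 24.3, 3.5, 86.6]
red [ 84.6 259.4] [80, 251, 10, 18, 130] 0.022 [424.4, -219.3, 8.2, 21.4, 0.1]
red [ 84.6 259.4] [80, 251, 10, 18, 130] 0.028 [428.2, -216.4, 8.0, 21.0, 0.1]
red [ 84.6 259.4] [80, 251, 10, 18, 130] 0.011 [417.4, -224.7, 8.4, 22.0, 0.1]
floor [441.8, -227.0, 18.0, 36.4, 44.9] 66
block 0.8 [458.5, -211.7, 121.7, 89.4, 0.1]
[ 0.4563 -0.2166  0.0084] 0.55
[ 0.4526 -0.2177  0.0005] 0.59
[ 6.514e-01 -2.556e-01 -2.000e-04] 0.79
```

View pics/w2a.png

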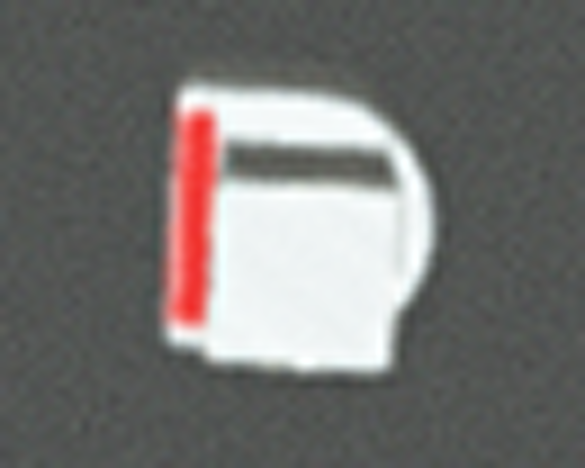

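View pics/w2b.png

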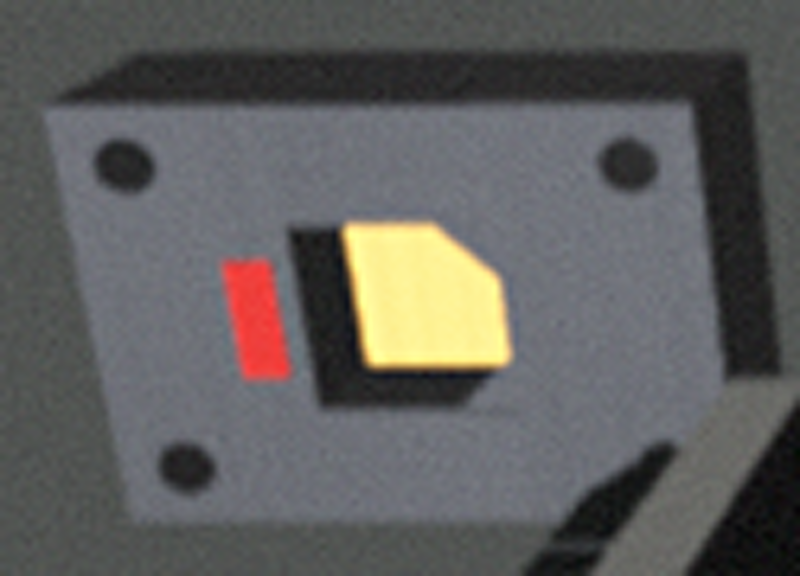

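The crops show the punch with its red bar left and tilted slightly clockwise. The block has its red bar left and the pocket's cut corners on +x, so the orientations already nearly match. I compute the points.

Run:
```python
from h import *
d=cap("wrist")
g=np.array([[225,182],[398,188],[208,360],[390,372]])/9+[250,150]-.5
w=pix2w(d,g,.05)*1000; print("grip",w.round(1).tolist(),w.mean(0).round(1))
f=lambda P,z:(pix2w(d,np.array(P)/6.4+[45,210]-.5,z)*1000).round(1).tolist()
print("block top TL,TR,BL",f([[45,105],[692,100],[130,522]],.028))
print("pocket top TL,BL",f([[290,228],[322,407]],.028),"floor TR-ish,BR,cut",f([[500,275],[512,368],[435,222]],.010), "red",f([[222,262],[270,260],[245,380],[290,380]],.028))
print("screws",f([[125,166],[629,166],[187,468]],.028))
```

```text
grip [[642.8, -107.7], [661.4, -108.3], [640.9, -127.4], [660.8, -128.7]] [ 651.4 -118.1]
block top TL,TR,BL [[399.8, -174.6], [509.9, -173.3], [399.3, -255.0]]
pocket top TL,BL [[437.7, -197.2], [437.8, -231.7]] floor TR-ish,BR,cut [[463.8, -214.3], [463.5, -233.1], [453.4, -203.8]] red [[424.8, -203.6], [433.3, -203.2], [425.0, -226.4], [433.0, -226.4]]
screws [[411.3, -185.7], [497.8, -185.4], [411.6, -244.0]]
```

jog_arm:
  targets:
    - [0.02,0.015,0.15,0,0,0.057]
    - [0.02,0.015,0.3,0,0,0.057]
    - [0.02,0.015,0.45,0,0,0.057]
    - [0.02,0.015,0.6,0,0,0.057]
    - [0.02,0.015,0.72,0,0,0.057]
    - [0.02,0.015,0.84,0,0,0.057]
    - [0.02,0.015,0.93,0,0,0.057]
    - [0.02,0.015,1,0,0,0.057]
    - [0.02,0.015,1,0,0,0.057]
    - [0.02,0.015,1,0,0,0.057]

```text
time_s: 7.2
tcp_pos: [0.6528, -0.1175, 0.0318]
orientation: [0.0, 0.727, 0.687, 0.0]
wrist_force: [-0.4, 0.9, 1.2]
width: 0.0853
finger_force: 0.0
```

jog_arm:
  targets:
    - [0,0,0,0,0,0]
    - [0,0,0,0,0,0]
    - [0,0,0,0,0,0]
    - [0,0,0,0,0,0]
    - [0,0,0,0,0,0]
    - [0,0,0,0,0,0]
    - [0,0,0,0,0,0]
    - [0,0,0,0,0,0]
    - [0,0,0,0,0,0]
    - [0,0,0,0,0,0]
  claw: -1
  grip_force: 40

```text
time_s: 8.2
tcp_pos: [0.6528, -0.1175, 0.0318]
orientation: [0.0, 0.727, 0.687, 0.0]
wrist_force: [1.2, -0.1, 5.4]
width: 0.019
finger_force: 40.2
```

jog_arm:
  targets:
    - [0,0,-0.15,0,0,0]
    - [0,0,-0.35,0,0,0]
    - [-0.08,-0.14,-0.55,0,0,-0.062]
    - [-0.16,-0.28,-0.75,0,0,-0.062]
    - [-0.24,-0.42,-0.75,0,0,-0.062]
    - [-0.32,-0.56,-0.75,0,0,-0.062]
    - [-0.4,-0.7,-0.75,0,0,-0.062]
    - [-0.48,-0.84,-0.75,0,0,-0.062]
    - [-0.545,-0.956,-0.75,0,0,-0.062]
    - [-0.545,-0.956,-0.75,0,0,-0.062]

```text
time_s: 9.2
tcp_pos: [0.4508, -0.2182, 0.1799]
orientation: [-0.001, 0.706, 0.708, -0.002]
wrist_force: [-0.6, 0.3, -1.6]
width: 0.019
finger_force: 39.9
```

Run:
```python
from h import *
st()
d=cap("wrist"); p=d["pixels"]; cv2.imwrite("pics/w3.png",p[:,:,::-1])
h=cv2.cvtColor(p,cv2.COLOR_RGB2HSV)
red=((h[...,0]<8)|(h[...,0]>172))&(h[...,1]>140)&(h[...,2]>70)
n,l,s,c=cv2.connectedComponentsWithStats(red.astype(np.uint8))
for i in range(1,n):
    if s[i,4]>25: print("red",c[i].round(1),s[i].tolist(),rect(d,l==i,.028))
```

```text
t 9.2 tcp [ 0.4508 -0.2182  0.1799] psi 90.18 zaxis [-0.005 -0.001 -1.   ] w 0.019
red [257.9 189.3] [254, 178, 9, 23, 200] [429.3, -215.9, 20.4, 7.2, 89.3]
red [253.7 250.3] [251, 246, 7, 10, 58] [424.5, -275.9, 5.7, 9.3, 0.3]
```

View pics/w3.png

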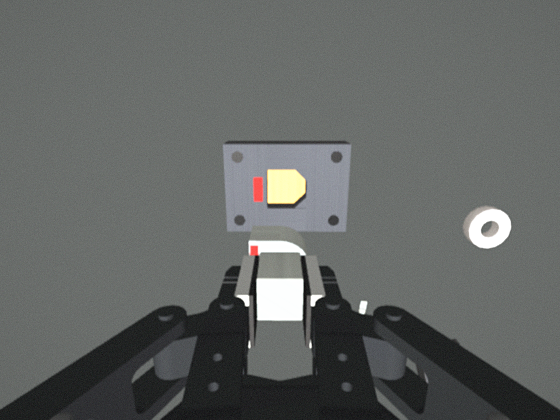

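The picture shows the block with its pocket at (286,186), screws at (237,157), (336,156), (239,220) and (334,220), and the held punch's shank at (277,240) with red on the left. I refine both positions.

Run:
```python
from h import *
st()
d=cap("wrist"); p=d["pixels"]
g=cv2.cvtColor(p,cv2.COLOR_RGB2GRAY); W=[]
for x,y in ((237,157),(336,156),(239,220),(334,220)):
    q=g[y-9:y+10,x-9:x+10].astype(float); m=np.clip(np.median(q)-12-q,0,None)
    n,l,s,c=cv2.connectedComponentsWithStats((m>0).astype(np.uint8)); i=1+np.argmax(s[1:,4]); m=m*(l==i)
    yy,xx=np.mgrid[y-9:y+10,x-9:x+10]; W.append([(xx*m).sum()/m.sum(),(yy*m).sum()/m.sum()])
w=pix2w(d,W,.028)*1000; print(np.round(W,1).tolist(),w.round(1).tolist(),"centre",w.mean(0).round(2))
v=(w[1]-w[0]+w[3]-w[2]);print("yaw",np.degrees(np.arctan2(v[1],v[0])))
cv2.imwrite("pics/w4.png",cv2.resize(p[170:262,235:320,::-1],None,fx=6.5,fy=6.5,interpolation=2))
```

```text
t 9.25 tcp [ 0.4531 -0.2167  0.1803] psi 90.31 zaxis [-0.002  0.    -1.   ] w 0.0191
[[234.1, 158.3], [333.2, 158.5], [236.4, 221.3], [330.0, 221.4]] [[411.4, -186.9], [497.8, -186.6], [411.5, -245.1], [497.9, -244.7]] centre [ 454.66 -215.82]
yaw 0.2350222730028425
```

View pics/w4.png

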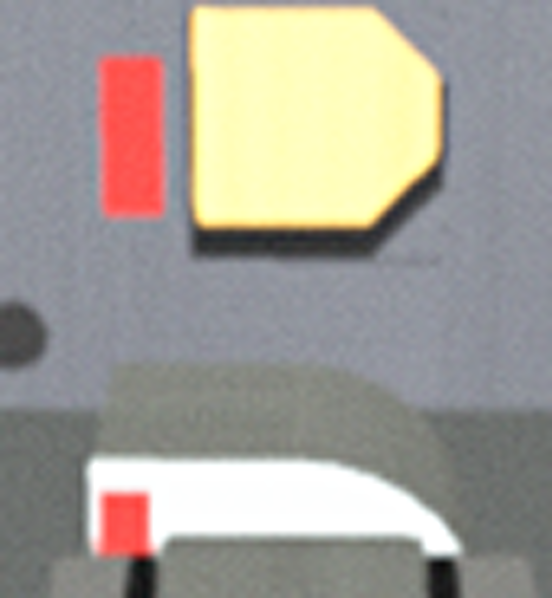

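Run:
```python
from h import *
st()
d=cap("wrist"); t=monitor.read_state()["tcp_pos"]
for P,z in (([[90,460],[300,459]],-.0098),([[110,362],[300,362]],-.0318),([[460,550]],-.0098)):
    q=np.array(P)/6.5+[235,170]-.5; print(((pix2w(d,q,t[2]+z)-t[:2])*1000).round(2).tolist())
```

```text
t 9.3 tcp [ 0.4545 -0.2157  0.1806] psi 90.43 zaxis [-0.001  0.    -1.   ] w 0.0189
[[-17.49, 11.82], [-1.78, 12.04]]
[[-17.78, 11.55], [-1.75, 11.68]]
[[10.42, 4.7]]
```

jog_arm:
  targets:
    - [0.015,0.015,0.1,0,0,0]
    - [0.015,0.015,0.2,0,0,0]
    - [0.015,0.015,0.3,0,0,0]
    - [0.015,0.015,0.4,0,0,0]
    - [0.015,0.015,0.48,0,0,0]
    - [0.015,0.015,0.525,0,0,0]
    - [0.015,0.015,0.525,0,0,0]
    - [0.015,0.015,0.525,0,0,0]
    - [0.015,0.015,0.525,0,0,0]
    - [0.015,0.015,0.525,0,0,0]

```text
time_s: 10.35
tcp_pos: [0.459, -0.2129, 0.0772]
orientation: [0.001, 0.704, 0.71, 0.0]
wrist_force: [-1.0, -0.7, -2.2]
width: 0.0188
finger_force: 39.8
```

Run:
```python
from h import *
st()
d=cap("wrist"); p=d["pixels"]
cv2.imwrite("pics/w5.png",cv2.resize(p[130:280,175:385,::-1],None,fx=3.8,fy=3.8,interpolation=2))
```

```text
t 10.35 tcp [ 0.459  -0.2129  0.0772] psi 90.52 zaxis [ 0.001 -0.001 -1.   ] w 0.0188
```

View pics/w5.png

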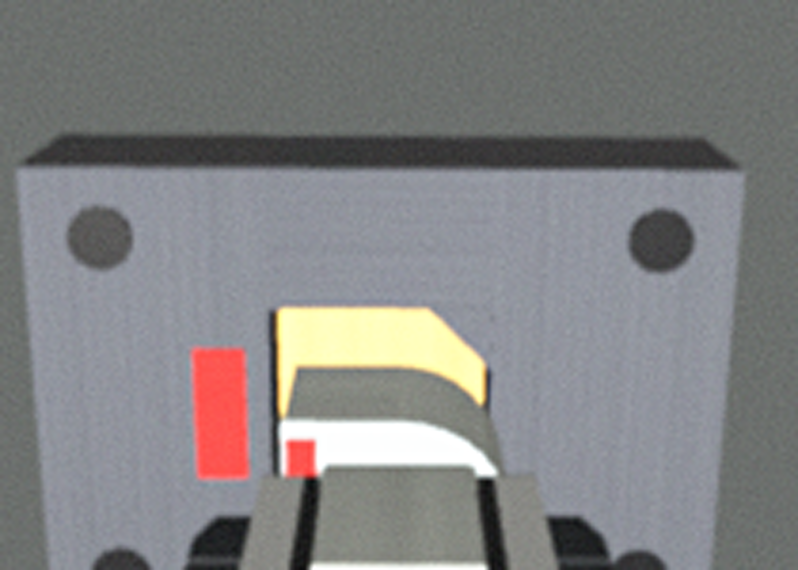

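The crop shows the punch just above the pocket, square with it: the punch's bottom-left corner is at crop (296,368), pocket left edge at x=272 and screws at (100,238) and (661,240).

Run:
```python
from h import *
d=cap("wrist"); t=monitor.read_state()["tcp_pos"]; st()
f=lambda P,z:pix2w(d,np.array(P)/3.8+[175,130]-.5,z)*1000
s=f([[100,238],[661,240]],.028); b=np.array([s[:,0].mean(),s[:,1].mean()-29.2])
e=f([[18,168],[743,170]],.028); print("edges",e.round(1).tolist(), "pocketTL",f([[272,309]],.028).round(1))
q=f([[296,368],[400,368]],t[2]-.0318); pu=np.array([q[0,0]+15,q[:,1].mean()-15])
sh=f([[280,421],[400,421]],t[2]-.0098); print("shoulder ctr",(sh[0,0]+15).round(1),(sh[:,1].mean()-15).round(1))
print("screws",s.round(1).tolist(),"block",b.round(1),"punch",pu.round(1),"need",(b-pu).round(2))
```

```text
t 10.45 tcp [ 0.4587 -0.2129  0.0769] psi 90.51 zaxis [ 0.001 -0.001 -1.   ] w 0.0191
edges [[399.5, -176.0], [509.3, -175.4]] pocketTL [[ 437.5 -198.1]]
shoulder ctr 457.2 -215.5
screws [[411.3, -186.9], [497.6, -186.4]] block [ 454.5 -215.9] punch [ 457.5 -216.5] need [-3.06  0.62]
```

jog_arm:
  targets:
    - [0.003,-0.014,0,0,0,0]
    - [0.003,-0.014,0,0,0,0]
    - [0.003,-0.014,0.02,0,0,0]
    - [0.003,-0.014,0.04,0,0,0]
    - [0.003,-0.014,0.06,0,0,0]
    - [0.003,-0.014,0.075,0,0,0]
    - [0.003,-0.014,0.09,0,0,0]
    - [0.003,-0.014,0.105,0,0,0]
    - [0.003,-0.014,0.12,0,0,0]
    - [0.003,-0.014,0.12,0,0,0]

```text
time_s: 11.45
tcp_pos: [0.4552, -0.2119, 0.0518]
orientation: [-0.0, 0.704, 0.71, -0.0]
wrist_force: [-0.0, -0.4, -2.4]
width: 0.0188
finger_force: 39.8
```

jog_arm:
  targets:
    - [0,0,0.01,0,0,0]
    - [0,0,0.02,0,0,0]
    - [0,0,0.03,0,0,0]
    - [0,0,0.04,0,0,0]
    - [0,0,0.045,0,0,0]
    - [0,0,0.047,0,0,0]
    - [0,0,0.047,0,0,0]
    - [0,0,0.047,0,0,0]
    - [0,0,0.047,0,0,0]
    - [0,0,0.047,0,0,0]

```text
time_s: 12.45
tcp_pos: [0.4556, -0.2121, 0.043]
orientation: [0.0, 0.704, 0.71, -0.0]
wrist_force: [-0.0, 0.6, -1.6]
width: 0.0193
finger_force: 39.8
```

jog_arm:
  targets:
    - [0,0,0,0,0,0]
    - [0,0,0,0,0,0]
    - [0,0,0,0,0,0]
    - [0,0,0,0,0,0]
    - [0,0,-0.05,0,0,0]
    - [0,0,-0.15,0,0,0]
    - [0,0,-0.25,0,0,0]
    - [0,0,-0.35,0,0,0]
    - [0,0,-0.45,0,0,0]
    - [0,0,-0.5,0,0,0]
  claw: 1

```text
time_s: 13.45
tcp_pos: [0.4566, -0.2124, 0.1455]
orientation: [0.002, 0.704, 0.71, 0.0]
wrist_force: [0.0, -0.1, -0.4]
width: 0.0857
finger_force: 0.0
```

Run:
```python
from h import *
st()
d=cap("wrist"); p=d["pixels"]
for r in place_of("punch","wrist"): print(np.round(r["at"],4),round(r["p"],2))
cv2.imwrite("pics/w6.png",cv2.resize(p[100:340,140:420,::-1],None,fx=2,fy=2,interpolation=2))
```

```text
t 13.45 tcp [ 0.4566 -0.2124  0.1455] psi 90.52 zaxis [ 0.003 -0.002 -1.   ] w 0.0857
[ 0.4559 -0.2137  0.0127] 0.84
```

View pics/w6.png

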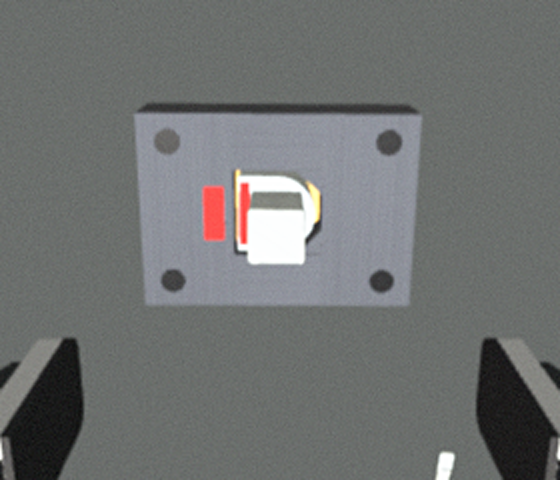

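The punch stands in the pocket, red to red, and dropped to its floor (TCP 0.0430, so its base is about 11 mm up). Next is the bush.

jog_arm:
  targets:
    - [0.12,0.11,0,0,0,0]
    - [0.25,0.22,0,0,0,0]
    - [0.38,0.33,0,0,0,0]
    - [0.5,0.44,0,0,0,0]
    - [0.63,0.55,0,0,0,0]
    - [0.76,0.66,0,0,0,0]
    - [0.88,0.77,0,0,0,0]
    - [1,0.87,0,0,0,0]
    - [1,0.87,0,0,0,0]
    - [1,0.87,0,0,0,0]

```text
time_s: 14.55
tcp_pos: [0.627, -0.0097, 0.1414]
orientation: [-0.001, 0.703, 0.711, -0.001]
wrist_force: [-0.4, -0.5, -1.6]
width: 0.0855
finger_force: 0.0
```

Run:
```python
from h import *
st()
d=cap("wrist")
for n in ("bush","blue_spring","collar"):
    for r in place_of(n,"wrist"): print(n,np.round(r["at"],4),round(r["p"],2))
```

```text
t 14.55 tcp [ 0.627  -0.0097  0.1414] psi 90.63 zaxis [-0.003  0.    -1.   ] w 0.0855
bush [ 0.6433  0.0066 -0.0033] 0.92
blue_spring [0.6558 0.1174 0.005 ] 0.97
```

jog_arm:
  targets:
    - [0.083,0.074,0.05,0,0,0]
    - [0.083,0.074,0.15,0,0,0]
    - [0.083,0.074,0.25,0,0,0]
    - [0.083,0.074,0.35,0,0,0]
    - [0.083,0.074,0.45,0,0,0]
    - [0.083,0.074,0.53,0,0,0]
    - [0.083,0.074,0.6,0,0,0]
    - [0.083,0.074,0.645,0,0,0]
    - [0.083,0.074,0.645,0,0,0]
    - [0.083,0.074,0.645,0,0,0]

```text
time_s: 15.75
tcp_pos: [0.6428, 0.0063, 0.0144]
orientation: [0.0, 0.704, 0.71, 0.0]
wrist_force: [0.6, -0.1, -0.3]
width: 0.0855
finger_force: 0.0
```

jog_arm:
  targets:
    - [0,0,0,0,0,0]
    - [0,0,0,0,0,0]
    - [0,0,0,0,0,0]
    - [0,0,0,0,0,0]
    - [0,0,0,0,0,0]
    - [0,0,0,0,0,0]
    - [0,0,0,0,0,0]
    - [0,0,0,0,0,0]
    - [0,0,0,0,0,0]
    - [0,0,0,0,0,0]
  claw: -1

```text
time_s: 16.75
tcp_pos: [0.6426, 0.0062, 0.0145]
orientation: [0.0, 0.704, 0.71, 0.0]
wrist_force: [-1.2, -0.2, 6.2]
width: 0.0305
finger_force: 39.8
```

jog_arm:
  targets:
    - [0,0,-0.15,0,0,0]
    - [0,0,-0.35,0,0,0]
    - [0.12,-0.11,-0.45,0,0,0]
    - [0.25,-0.235,-0.45,0,0,0]
    - [0.37,-0.35,-0.45,0,0,0]
    - [0.5,-0.47,-0.45,0,0,0]
    - [0.63,-0.595,-0.45,0,0,0]
    - [0.76,-0.715,-0.45,0,0,0]
    - [0.872,-0.823,-0.45,0,0,0]
    - [0.872,-0.823,-0.45,0,0,0]

```text
time_s: 17.75
tcp_pos: [0.4725, 0.1832, 0.1035]
orientation: [-0.001, 0.701, 0.713, -0.0]
wrist_force: [-0.3, 0.0, -1.2]
width: 0.0311
finger_force: 40.0
```

jog_arm:
  targets:
    - [0,0,0.05,0,0,0]
    - [0,0,0.12,0,0,0]
    - [0,0,0.19,0,0,0]
    - [0,0,0.26,0,0,0]
    - [0,0,0.32,0,0,0]
    - [0,0,0.36,0,0,0]
    - [0,0,0.38,0,0,0]
    - [0,0,0.38,0,0,0]
    - [0,0,0.38,0,0,0]
    - [0,0,0.38,0,0,0]

```text
time_s: 18.75
tcp_pos: [0.4767, 0.1793, 0.0284]
orientation: [0.0, 0.704, 0.71, 0.0]
wrist_force: [0.1, 0.0, -0.7]
width: 0.0304
finger_force: 40.1
```

jog_arm:
  targets:
    - [0,0,0.006,0,0,0]
    - [0,0,0.006,0,0,0]
    - [0,0,0.006,0,0,0]
    - [0,0,0.006,0,0,0]
    - [0,0,0.006,0,0,0]
    - [0,0,-0.1,0,0,0]
    - [0,0,-0.25,0,0,0]
    - [0,0,-0.4,0,0,0]
    - [0,0,-0.5,0,0,0]
    - [0,0,-0.6,0,0,0]
  claw: 1

```text
time_s: 19.75
tcp_pos: [0.4763, 0.1793, 0.1491]
orientation: [0.0, 0.704, 0.71, 0.0]
wrist_force: [0.5, -0.1, -0.5]
width: 0.0853
finger_force: 0.0
```

jog_arm:
  targets:
    - [-0.04,0.11,0,0,0,0]
    - [-0.08,0.22,0,0,0,0]
    - [-0.12,0.33,0,0,0,0]
    - [-0.16,0.44,0,0,0,0]
    - [-0.2,0.55,0,0,0,0]
    - [-0.24,0.66,0,0,0,0]
    - [-0.28,0.77,0,0,0,0]
    - [-0.32,0.88,0,0,0,0]
    - [-0.32,0.88,0,0,0,0]
    - [-0.32,0.88,0,0,0,0]

```text
time_s: 20.75
tcp_pos: [0.6525, 0.1167, 0.1473]
orientation: [-0.001, 0.704, 0.71, -0.0]
wrist_force: [0.2, 0.3, -0.3]
width: 0.0856
finger_force: 0.0
```

Run:
```python
from h import *
st()
for c in ("top","wrist"):
  d=cap(c)
  for n in ("bush","blue_spring","orange_spring","plate"):
    for r in place_of(n,c): print(c,n,np.round(r["at"],4),round(r["p"],2))
```

```text
t 20.75 tcp [0.6525 0.1167 0.1473] psi 90.48 zaxis [-0.001  0.001 -1.   ] w 0.0856
wrist bush [0.4792 0.1806 0.0104] 0.94
wrist blue_spring [0.6017 0.1933 0.0022] 0.86
wrist blue_spring [0.6557 0.1187 0.0037] 0.73
wrist blue_spring [ 0.6624  0.1936 -0.0042] 0.65
wrist orange_spring [0.6501 0.2657 0.0024] 0.56
wrist plate [ 0.4761  0.177  -0.0005] 0.89
```

jog_arm:
  targets:
    - [0.006,0.008,0.08,0,0,0]
    - [0.006,0.008,0.18,0,0,0]
    - [0.006,0.008,0.28,0,0,0]
    - [0.006,0.008,0.38,0,0,0]
    - [0.006,0.008,0.48,0,0,0]
    - [0.006,0.008,0.56,0,0,0]
    - [0.006,0.008,0.61,0,0,0]
    - [0.006,0.008,0.625,0,0,0]
    - [0.006,0.008,0.625,0,0,0]
    - [0.006,0.008,0.625,0,0,0]

```text
time_s: 22.25
tcp_pos: [0.6551, 0.1182, 0.0238]
orientation: [0.0, 0.704, 0.71, 0.001]
wrist_force: [-0.5, -0.2, -0.2]
width: 0.0854
finger_force: 0.0
```

jog_arm:
  targets:
    - [0,0,0,0,0,0]
    - [0,0,0,0,0,0]
    - [0,0,0,0,0,0]
    - [0,0,0,0,0,0]
    - [0,0,0,0,0,0]
    - [0,0,0,0,0,0]
    - [0,0,0,0,0,0]
    - [0,0,0,0,0,0]
    - [0,0,0,0,0,0]
    - [0,0,0,0,0,0]
  claw: -1

```text
time_s: 23.25
tcp_pos: [0.6547, 0.118, 0.0234]
orientation: [0.0, 0.704, 0.71, 0.0]
wrist_force: [-0.2, -0.8, 5.4]
width: 0.0305
finger_force: 39.8
```

jog_arm:
  targets:
    - [0,0,-0.15,0,0,0]
    - [0,0,-0.35,0,0,0]
    - [0.01,-0.13,-0.45,0,0,0]
    - [0.02,-0.26,-0.45,0,0,0]
    - [0.025,-0.39,-0.45,0,0,0]
    - [0.03,-0.52,-0.45,0,0,0]
    - [0.04,-0.66,-0.45,0,0,0]
    - [0.05,-0.8,-0.45,0,0,0]
    - [0.055,-0.923,-0.45,0,0,0]
    - [0.055,-0.923,-0.45,0,0,0]

```text
time_s: 24.25
tcp_pos: [0.4658, 0.1271, 0.1116]
orientation: [-0.0, 0.703, 0.711, -0.002]
wrist_force: [-0.1, 0.3, -0.4]
width: 0.0307
finger_force: 40.2
```

jog_arm:
  targets:
    - [0,0,0.05,0,0,0]
    - [0,0,0.12,0,0,0]
    - [0,0,0.19,0,0,0]
    - [0,0,0.26,0,0,0]
    - [0,0,0.32,0,0,0]
    - [0,0,0.36,0,0,0]
    - [0,0,0.385,0,0,0]
    - [0,0,0.385,0,0,0]
    - [0,0,0.385,0,0,0]
    - [0,0,0.385,0,0,0]

```text
time_s: 25.25
tcp_pos: [0.4699, 0.1273, 0.036]
orientation: [0.0, 0.704, 0.71, 0.0]
wrist_force: [0.8, -0.2, -1.0]
width: 0.0306
finger_force: 40.1
```

jog_arm:
  targets:
    - [0,0,0.002,0,0,0]
    - [0,0,0.002,0,0,0]
    - [0,0,0.002,0,0,0]
    - [0,0,0.002,0,0,0]
    - [0,0,0.002,0,0,0]
    - [0,0,-0.1,0,0,0]
    - [0,0,-0.25,0,0,0]
    - [0,0,-0.4,0,0,0]
    - [0,0,-0.55,0,0,0]
    - [0,0,-0.65,0,0,0]
  claw: 1

```text
time_s: 26.25
tcp_pos: [0.4704, 0.1276, 0.1681]
orientation: [0.001, 0.704, 0.71, 0.001]
wrist_force: [0.5, 0.5, 0.3]
width: 0.0852
finger_force: 0.0
```

jog_arm:
  targets:
    - [0.08,0.11,0,0,0,0]
    - [0.17,0.22,0,0,0,0]
    - [0.25,0.33,0,0,0,0]
    - [0.34,0.45,0,0,0,0]
    - [0.42,0.56,0,0,0,0]
    - [0.51,0.68,0,0,0,0]
    - [0.6,0.8,0,0,0,0]
    - [0.682,0.909,0,0,0,0]
    - [0.682,0.909,0,0,0,0]
    - [0.682,0.909,0,0,0,0]

```text
time_s: 27.25
tcp_pos: [0.6498, 0.2657, 0.1651]
orientation: [-0.001, 0.704, 0.711, -0.001]
wrist_force: [-0.5, -0.1, -0.7]
width: 0.0855
finger_force: 0.0
```

Run:
```python
from h import *
st()
for c in ("wrist",):
  d=cap(c)
  for n in ("orange_spring","blue_spring"):
    for r in place_of(n,c): print(c,n,np.round(r["at"],4),round(r["p"],2))
```

```text
t 27.25 tcp [0.6498 0.2657 0.1651] psi 90.55 zaxis [-0.002 -0.    -1.   ] w 0.0855
wrist orange_spring [ 6.496e-01  2.626e-01 -2.000e-04] 0.57
wrist blue_spring [ 5.989e-01  1.934e-01 -4.000e-04] 0.97
wrist blue_spring [0.4703 0.1271 0.0166] 0.93
wrist blue_spring [0.6657 0.1967 0.    ] 0.82
```

jog_arm:
  targets:
    - [-0.006,0.002,0.1,0,0,0]
    - [-0.006,0.002,0.22,0,0,0]
    - [-0.006,0.002,0.34,0,0,0]
    - [-0.006,0.002,0.46,0,0,0]
    - [-0.006,0.002,0.56,0,0,0]
    - [-0.006,0.002,0.64,0,0,0]
    - [-0.006,0.002,0.69,0,0,0]
    - [-0.006,0.002,0.71,0,0,0]
    - [-0.006,0.002,0.71,0,0,0]
    - [-0.006,0.002,0.71,0,0,0]

```text
time_s: 28.4
tcp_pos: [0.6512, 0.2645, 0.025]
orientation: [0.0, 0.704, 0.71, 0.001]
wrist_force: [-0.0, -0.5, -0.1]
width: 0.0855
finger_force: 0.0
```

jog_arm:
  targets:
    - [0,0,0,0,0,0]
    - [0,0,0,0,0,0]
    - [0,0,0,0,0,0]
    - [0,0,0,0,0,0]
    - [0,0,0,0,0,0]
    - [0,0,0,0,0,0]
    - [0,0,0,0,0,0]
    - [0,0,0,0,0,0]
    - [0,0,0,0,0,0]
    - [0,0,0,0,0,0]
  claw: -1

```text
time_s: 29.4
tcp_pos: [0.6509, 0.2643, 0.0243]
orientation: [0.0, 0.704, 0.71, 0.0]
wrist_force: [-0.5, 0.1, 4.2]
width: 0.0306
finger_force: 39.8
```

jog_arm:
  targets:
    - [0,0,-0.15,0,0,0]
    - [0,0,-0.35,0,0,0]
    - [-0.02,-0.11,-0.45,0,0,0]
    - [-0.045,-0.23,-0.45,0,0,0]
    - [-0.07,-0.35,-0.45,0,0,0]
    - [-0.09,-0.47,-0.45,0,0,0]
    - [-0.115,-0.6,-0.45,0,0,0]
    - [-0.14,-0.73,-0.45,0,0,0]
    - [-0.159,-0.838,-0.45,0,0,0]
    - [-0.159,-0.838,-0.45,0,0,0]

```text
time_s: 30.4
tcp_pos: [0.4801, 0.23, 0.1128]
orientation: [0.0, 0.703, 0.711, -0.002]
wrist_force: [0.5, -0.3, -1.7]
width: 0.0308
finger_force: 39.9
```

jog_arm:
  targets:
    - [0,0,0.05,0,0,0]
    - [0,0,0.12,0,0,0]
    - [0,0,0.19,0,0,0]
    - [0,0,0.26,0,0,0]
    - [0,0,0.32,0,0,0]
    - [0,0,0.36,0,0,0]
    - [0,0,0.385,0,0,0]
    - [0,0,0.385,0,0,0]
    - [0,0,0.385,0,0,0]
    - [0,0,0.385,0,0,0]

```text
time_s: 31.4
tcp_pos: [0.4836, 0.2309, 0.0371]
orientation: [0.0, 0.704, 0.71, 0.0]
wrist_force: [-0.3, -0.2, -0.5]
width: 0.0308
finger_force: 40.0
```

jog_arm:
  targets:
    - [0,0,0.003,0,0,0]
    - [0,0,0.003,0,0,0]
    - [0,0,0.003,0,0,0]
    - [0,0,0.003,0,0,0]
    - [0,0,0.003,0,0,0]
    - [0,0,-0.1,0,0,0]
    - [0,0,-0.25,0,0,0]
    - [0,0,-0.4,0,0,0]
    - [0,0,-0.55,0,0,0]
    - [0,0,-0.65,0,0,0]
  claw: 1

```text
time_s: 32.4
tcp_pos: [0.4839, 0.2314, 0.1691]
orientation: [0.001, 0.704, 0.71, 0.001]
wrist_force: [0.9, 0.1, -0.1]
width: 0.0855
finger_force: 0.0
```

jog_arm:
  targets:
    - [-0.12,0.04,0,0,0,0]
    - [-0.25,0.085,0,0,0,0]
    - [-0.38,0.13,0,0,0,0]
    - [-0.5,0.17,0,0,0,0]
    - [-0.63,0.215,0,0,0,0]
    - [-0.76,0.26,0,0,0,0]
    - [-0.88,0.3,0,0,0,0]
    - [-1,0.34,0,0,0,0]
    - [-1,0.34,0,0,0,0]
    - [-1,0.34,0,0,0,0]

```text
time_s: 33.4
tcp_pos: [0.553, 0.0314, 0.1667]
orientation: [-0.0, 0.704, 0.71, 0.0]
wrist_force: [0.4, 1.7, 0.4]
width: 0.0854
finger_force: 0.0
```

jog_arm:
  targets:
    - [-0.12,0.04,0,0,0,0]
    - [-0.25,0.085,0,0,0,0]
    - [-0.38,0.13,0,0,0,0]
    - [-0.5,0.17,0,0,0,0]
    - [-0.63,0.215,0,0,0,0]
    - [-0.76,0.26,0,0,0,0]
    - [-0.88,0.3,0,0,0,0]
    - [-1,0.34,0,0,0,0]
    - [-1,0.34,0,0,0,0]
    - [-1,0.34,0,0,0,0]

```text
time_s: 34.4
tcp_pos: [0.623, -0.1664, 0.1667]
orientation: [-0.001, 0.704, 0.711, 0.0]
wrist_force: [-0.7, -0.0, 0.1]
width: 0.0854
finger_force: 0.0
```

Run:
```python
from h import *
st()
for c in ("wrist","top"):
  d=cap(c)
  for n in ("collar","bush","orange_spring","blue_spring","plate"):
    for r in place_of(n,c): print(c,n,np.round(r["at"],4),round(r["p"],2))
```

```text
t 34.4 tcp [ 0.623  -0.1664  0.1667] psi 90.57 zaxis [-0.     0.001 -1.   ] w 0.0854
wrist collar [ 0.6511 -0.2577  0.0019] 0.89
top collar [ 0.6523 -0.256  -0.0011] 0.66
top bush [0.4739 0.1807 0.0072] 0.77
top orange_spring [0.4809 0.2334 0.0112] 0.69
top blue_spring [0.4652 0.1269 0.0115] 0.77
top blue_spring [0.5984 0.1976 0.002 ] 0.69
top blue_spring [0.6656 0.1934 0.0025] 0.53
top plate [0.4747 0.1789 0.0007] 0.77
```

jog_arm:
  targets:
    - [-0.15,0.05,0,0,0,0]
    - [-0.3,0.1,0.05,0,0,0]
    - [-0.455,0.143,0.12,0,0,0]
    - [-0.455,0.143,0.25,0,0,0]
    - [-0.455,0.143,0.38,0,0,0]
    - [-0.455,0.143,0.51,0,0,0]
    - [-0.455,0.143,0.63,0,0,0]
    - [-0.455,0.143,0.73,0,0,0]
    - [-0.455,0.143,0.79,0,0,0]
    - [-0.455,0.143,0.815,0,0,0]

```text
time_s: 36.0
tcp_pos: [0.6515, -0.2585, 0.0024]
orientation: [-0.001, 0.704, 0.71, -0.0]
wrist_force: [-0.1, -0.5, 0.5]
width: 0.0859
finger_force: 0.0
```

jog_arm:
  targets:
    - [0,0,0,0,0,0]
    - [0,0,0,0,0,0]
    - [0,0,0,0,0,0]
    - [0,0,0,0,0,0]
    - [0,0,0,0,0,0]
    - [0,0,0,0,0,0]
    - [0,0,0,0,0,0]
    - [0,0,0,0,0,0]
    - [0,0,0,0,0,0]
    - [0,0,0,0,0,0]
  claw: -1

```text
time_s: 37.0
tcp_pos: [0.6533, -0.259, 0.0058]
orientation: [0.001, 0.704, 0.71, 0.0]
wrist_force: [-0.4, 0.8, 6.5]
width: 0.0377
finger_force: 39.6
```

jog_arm:
  targets:
    - [0,0,-0.05,0,0,0]
    - [0,0,-0.15,0,0,0]
    - [0,0,-0.3,0,0,0]
    - [0.08,-0.03,-0.45,0,0,0]
    - [0.18,-0.06,-0.6,0,0,0]
    - [0.28,-0.1,-0.6,0,0,0]
    - [0.38,-0.13,-0.6,0,0,0]
    - [0.48,-0.165,-0.6,0,0,0]
    - [0.58,-0.2,-0.6,0,0,0]
    - [0.65,-0.22,-0.6,0,0,0]

```text
time_s: 38.0
tcp_pos: [0.6067, -0.1273, 0.1244]
orientation: [0.0, 0.703, 0.711, 0.0]
wrist_force: [-0.3, 0.8, 0.4]
width: 0.0373
finger_force: 40.2
```

Run:
```python
from h import *
st()
d=cap("wrist"); cv2.imwrite("pics/w7.png",d["pixels"][170:400,130:430,::-1])
for r in place_of("collar","wrist"): print(np.round(r["at"]-monitor.read_state()["tcp_pos"],4),round(r["p"],2))
```

```text
t 38.0 tcp [ 0.6067 -0.1273  0.1244] psi 90.6 zaxis [ 0.  0. -1.] w 0.0373
[-0.0013  0.0039 -0.0047] 0.59
```

View pics/w7.png

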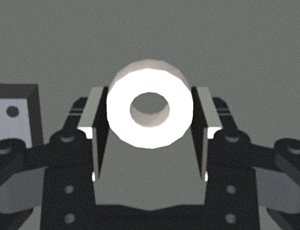

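The collar is held level between the fingers, centred at crop (150,110). I carry it to the orange spring.

jog_arm:
  targets:
    - [0.12,-0.04,0,0,0,0]
    - [0.25,-0.085,0,0,0,0]
    - [0.38,-0.13,0,0,0,0]
    - [0.5,-0.17,0,0,0,0]
    - [0.63,-0.215,0,0,0,0]
    - [0.76,-0.26,0,0,0,0]
    - [0.88,-0.3,0,0,0,0]
    - [1,-0.34,0,0,0,0]
    - [1,-0.34,0,0,0,0]
    - [1,-0.34,0,0,0,0]

```text
time_s: 39.1
tcp_pos: [0.5381, 0.0695, 0.1241]
orientation: [0.001, 0.704, 0.71, -0.0]
wrist_force: [0.2, -1.0, -0.1]
width: 0.037
finger_force: 40.2
```

jog_arm:
  targets:
    - [0.1,-0.035,0,0,0,0]
    - [0.2,-0.07,0,0,0,0]
    - [0.3,-0.1,0,0,0,0]
    - [0.4,-0.135,0,0,0,0]
    - [0.5,-0.17,0,0,0,0]
    - [0.6,-0.2,0,0,0,0]
    - [0.7,-0.235,0,0,0,0]
    - [0.795,-0.267,0,0,0,0]
    - [0.795,-0.267,0,0,0,0]
    - [0.795,-0.267,0,0,0,0]

```text
time_s: 40.1
tcp_pos: [0.4837, 0.2272, 0.1238]
orientation: [0.0, 0.704, 0.71, -0.0]
wrist_force: [-0.0, -0.1, -0.5]
width: 0.0375
finger_force: 40.2
```

Run:
```python
from h import *
st()
d=cap("wrist"); cv2.imwrite("pics/w8.png",d["pixels"][50:400,80:480,::-1])
st()
for n in ("orange_spring","bush","collar"):
  for r in place_of(n,"wrist"): print(n,np.round(r["at"],4),round(r["p"],2))
```

```text
t 40.1 tcp [0.4837 0.2272 0.1238] psi 90.43 zaxis [ 0.    -0.001 -1.   ] w 0.0375
t 40.15 tcp [0.4838 0.2267 0.1237] psi 90.37 zaxis [ 0.    -0.001 -1.   ] w 0.0376
orange_spring [0.4853 0.2314 0.0138] 0.73
orange_spring [0.4759 0.1786 0.0099] 0.31
bush [0.4761 0.1817 0.0108] 0.96
bush [0.4713 0.1269 0.0142] 0.49
collar [0.4809 0.2303 0.1166] 0.65
```

View pics/w8.png

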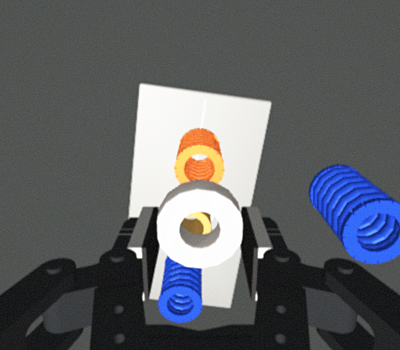

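The row on the plate reads orange at (200,160), bush behind the collar at (199,222) and blue at (181,300) in the crop. I lower the collar with about +1.5 mm in y.

jog_arm:
  targets:
    - [0.007,0.002,0,0,0,0]
    - [0.007,0.002,0.05,0,0,0]
    - [0.007,0.002,0.1,0,0,0]
    - [0.007,0.002,0.15,0,0,0]
    - [0.007,0.002,0.2,0,0,0]
    - [0.007,0.002,0.24,0,0,0]
    - [0.007,0.002,0.265,0,0,0]
    - [0.007,0.002,0.275,0,0,0]
    - [0.007,0.002,0.275,0,0,0]
    - [0.007,0.002,0.275,0,0,0]

```text
time_s: 41.3
tcp_pos: [0.4832, 0.2304, 0.0692]
orientation: [0.0, 0.704, 0.71, 0.0]
wrist_force: [-0.8, 0.6, -0.5]
width: 0.038
finger_force: 40.2
```

jog_arm:
  targets:
    - [-0.008,0,0,0,0,0]
    - [-0.008,0,0,0,0,0]
    - [-0.008,0,0.002,0,0,0]
    - [-0.008,0,0.004,0,0,0]
    - [-0.008,0,0.006,0,0,0]
    - [-0.008,0,0.006,0,0,0]
    - [-0.008,0,0.006,0,0,0]
    - [-0.008,0,0.006,0,0,0]
    - [-0.008,0,0.006,0,0,0]
    - [-0.008,0,0.006,0,0,0]

```text
time_s: 42.3
tcp_pos: [0.483, 0.2286, 0.0678]
orientation: [0.0, 0.704, 0.71, 0.0]
wrist_force: [-0.3, -0.4, 0.9]
width: 0.0374
finger_force: 40.4
```

jog_arm:
  targets:
    - [0,0,0,0,0,0]
    - [0,0,0,0,0,0]
    - [0,0,0,0,0,0]
    - [0,0,0,0,0,0]
    - [0,0,0,0,0,0]
    - [0,0,-0.05,0,0,0]
    - [0,0,-0.15,0,0,0]
    - [0,0,-0.3,0,0,0]
    - [0,0,-0.45,0,0,0]
    - [0,0,-0.6,0,0,0]
  claw: 1

```text
time_s: 43.3
tcp_pos: [0.4828, 0.2289, 0.1896]
orientation: [0.0, 0.704, 0.71, 0.0]
wrist_force: [0.8, -0.1, 0.1]
width: 0.0851
finger_force: 0.0
```

jog_arm:
  targets:
    - [-0.1,0,0,0,0,0]
    - [-0.2,0,0,0,0,0]
    - [-0.3,0,0,0,0,0]
    - [-0.4,0,0,0,0,0]
    - [-0.5,0,0,0,0,0]
    - [-0.6,0,0,0,0,0]
    - [-0.7,0,0,0,0,0]
    - [-0.8,0,0,0,0,0]
    - [-0.8,0,0,0,0,0]
    - [-0.8,0,0,0,0,0]

```text
time_s: 44.3
tcp_pos: [0.4845, 0.0691, 0.1882]
orientation: [0.0, 0.704, 0.71, 0.0]
wrist_force: [-0.3, 0.5, 0.7]
width: 0.0852
finger_force: 0.0
```

Run:
```python
from h import *
st()
for c in ("scene","top"):
  d=cap(c)
  for n in ("collar","orange_spring","bush","blue_spring","punch","pocket","plate"):
    for r in place_of(n,c)[:3]: print(c,n,np.round(r["at"],4),round(r["p"],2))
  if c=="scene": cv2.imwrite("pics/s9.png",cv2.resize(d["pixels"][110:310,140:470,::-1],None,fx=2.4,fy=2.4))
```

```text
t 44.3 tcp [0.4845 0.0691 0.1882] psi 90.49 zaxis [ 0.001  0.    -1.   ] w 0.0852
scene collar [0.4834 0.2298 0.0638] 0.76
scene orange_spring [0.4835 0.2311 0.0084] 0.67
scene blue_spring [ 5.979e-01  1.938e-01 -2.000e-04] 0.97
scene blue_spring [0.6683 0.1858 0.0017] 0.94
scene blue_spring [0.4703 0.1283 0.0175] 0.69
scene punch [ 0.4526 -0.2161  0.0107] 0.7
scene pocket [ 0.4608 -0.2141  0.0076] 0.87
scene plate [ 0.4768  0.1784 -0.0035] 0.62
scene plate [ 0.461  -0.2199  0.0015] 0.48
top punch [ 0.4604 -0.2122  0.0054] 0.67
top pocket [ 0.4551 -0.2148  0.0129] 0.87
```

View pics/s9.png

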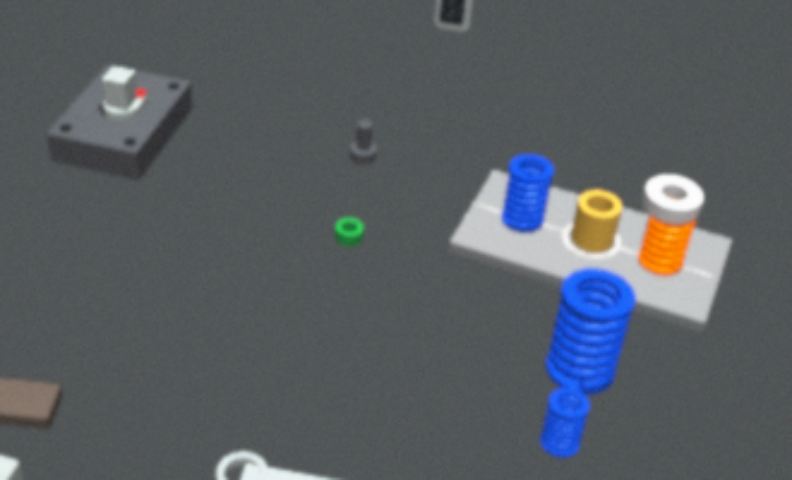

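The picture shows the punch home in the block at crop (120,90). On the plate stand the blue spring (525,190), the bush on the ring (597,220) and the orange spring with the collar flat on top (668,230). All are upright and released, and the gripper is clear.

```bash
python3 -c "
from rig import workorder
print(workorder.job_done())"
```

```text
the job is handed in; nothing more can be done
None
```

The kit is set out and handed in at about 44 s of the 122 s allowed. The last picture showed the bush, both springs, the collar and the punch in their places and released, but the hand-in gave no verdict.

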